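Free the copper spool and weigh it

TASK

The copper-wire spool is stuck in a rear corner of the blue bin, hard against the walls with its end caught under the corner plate. Draw it out from under the plate without wrenching it up against the plate, lift it out and set it down gently, standing upright on its end near the middle of the scale's pan, then let go. Leave the silver-wire spool in the bin, and do not knock over or push about the other things on the bench.

Things in the scene. Friction and masses are not known exactly. Their poses are not given: they have to be found in the camera images.
- copper_spool: Spool of copper wire with black flanges, 110 mm long, 0.35 to 0.65 kg, both ends alike. Origin at its centre, own x axis along it. Flange at each end 60 mm in diameter, 7 mm thick; between them the wound wire is a firm cylinder of 40 mm diameter. Starts lying along the bin's x in the left or right rear corner, rear flange within 4 mm of the rear wall and under the plate, its side within 2 mm of the side wall.
- silver_spool: A like spool of silver-coloured wire lying in the other rear corner; it stays in the bin.
- bin: Blue steel bin, fixed, low front turned away from the robot. Origin under its centre, its x towards the rear wall (front at -x), its y to the left wall, z up. Inside 210 mm deep (x), 220 mm wide (y); walls and floor 4 mm thick, floor top 4 mm above the origin. Heights above floor top: rear wall 85, front 35; side walls 85 over the rear 120 mm, then sloping straight to 35 at 190 mm from the rear wall.
- plate_left: Blue triangular stacking plate, 4 mm thick, across the bin's rear left (+x, +y) corner, fixed to the bin. Its legs run 65 mm along each wall; underside 62 mm above the floor top. Origin at the inner corner of the walls, at its underside; axes as the bin's. What lies under it cannot be lifted: it must first come out from below it.
- plate_right: The same plate mirrored, at the rear right (+x, -y) corner.
- scale: White bench scale, fixed, 230 mm (x) by 190 mm (y), display on its -x side. Origin at the centre of its underside, z up.
- scale_pan (a point): Centre of the top face of the scale's square steel pan, 150 by 150 mm, 56 mm above the bench, sides along the scale's axes. It does not give way.
- glue_bottle: Small white and red bottle with black nozzle, 34 mm across, 108 mm tall, standing beyond the gap between bin and scale; origin under its centre.
- flux_jar: Jar with blue lid, 56 mm across, 75 mm tall, at the right of the bench; origin under its centre.
- mallet: Rawhide mallet lying at the right: head 90 mm long, 44 mm across, at the origin; wooden handle 210 mm towards its -x.
Not all that is in view belongs to the job. Leave any green look-alike of the copper_spool alone.

How it is judged:
By the outcome, as a careful person would: the job done as asked, in the order asked, and still so for the second after the job is handed in, with the robot touching nothing.
It also fails if it takes over 61 s, if anything falls off the work surface, if the arm or the gripper's body presses on something with over 40 N, if the wrist force passes 120 N, or if a joint passes its speed limit or range.

ROBOT

A 6-joint arm with a two-finger parallel gripper is mounted at the origin on the work surface. World frame = base frame: x ahead of the robot, y to its left, z up, the work surface at z = 0. Lengths are in m, angles in rad, forces in N, time in s.
With the tool pointing down it reaches from about 0.35 to 0.875 m from the base axis. Payload 4.2 kg.
Tool frame: the origin (TCP) lies between the finger pads; the fingertips stand 8 mm ahead of it and the grasp point (between the pads) lies 11 mm behind it (env.tip_extent is the distance from the TCP to the fingertips, in m); z points along the fingers, y is the line along which they close (so a half turn about z gives the same grasp; the last joint's range is limited). The gripper opens to 87 mm and grips with 3 to 60 N. Pads are 19 mm wide; open, the fingers measure 117 mm over their backs; the gripper's body (75 mm by 190 mm) begins 51 mm behind the grasp point.
Start: joints at [1.498, 0.385, 0.008, 0, -1.194, -0.259], TCP at [0.204, 0.591, 0.231] pointing down, gripper open.
Joint ranges: [-3.14, 3.14], [-1.21, 2.06], [-1.07, 1.41], [-3.16, 2.05], [-2.99, -0.16], [-3.1, 3.1]. Speed limits (rad/s): [2.79, 2.79, 3.14, 3.14, 3.14, 3.14].

INTERFACE

Orientations are given as a rotation vector (axis times angle).
In Python, from plant import env, claw, telemetry, eyes gives the robot as it stands. Calls block until the motion is done:
- env.goto(position, orientation): joint-space move of the TCP to a pose.
- env.servo_line(position, rot=None, max_speed=0.15, until_force=None): straight line of the TCP; rot=None keeps the orientation; max_speed is the mean speed in m/s. With until_force (N) it stops when the force on the tool has changed by that much, and returns True; else False.
- env.move_joints(angles): joint-space move.
- claw.command_gripper(opening, squeeze=None): opening from 0.0 (shut) to 1.0 (fully open); squeeze is the grip in N (None keeps the last); returns when the fingers have stopped.
- env.pause(seconds).
- env.solve_ik(position, orientation): joint angles nearest the present ones, or None.
- telemetry.get_state(): the state.
- eyes.get_image(name): name is "scene" or "top" or "wrist"; returns a dict with "color" (384x512x3 uint8, red, green, blue), "fx", "fy", "cx", "cy" (pixels), "rvec" (rotation vector, rad) and "tvec" (3), from world to camera coordinates, as OpenCV has them. Camera axes: x right, y down, z forward; pixel columns grow to the right and rows downward; lengths in m; the calibration is good to about 2 mm. A picture is of the moment at which its call begins. There is no depth.
A pose or a line that the arm cannot do raises env.PlanningError and nothing moves.
- env.finish_job(): hands the job in; it is judged then, once.
The state is a dict: "clock": time; "joints": joint angles; "joint_vel": joint speeds; "joint_efforts": joint torques, N m; "tcp_pos": TCP position; "orientation": TCP orientation; "contact_force": force on the tool from outside, world axes, zero at the start; "torque": the same for the moment, N m; "grip_width": opening from 0.0 (shut) to 1.0 (fully open); "gripper_force": force on a finger pad.
Only numpy, scipy, OpenCV 4.12 (cv2) and the standard library are available. Lean on these libraries where they do the work, as an engineer would, in place of code of your own. Each camera call takes 0.05 s, during which the arm holds its last target. There are 200 camera calls.

## Working session

There is one attempt and no reset: what is moved stays moved. The work goes in short steps, each a Python script; the robot and the scene stay as the last script left them, time stands still between calls to the robot, and variables do not carry over. Pictures are saved under pics/ and viewed, at most 10 in all, crops included, and the job is handed in when it is done.

```bash
mkdir -p pics; ls
python3 - <<'E'
from plant import env, claw, telemetry, eyes
import cv2, numpy as np
for n in ["scene","top"]:
    im=eyes.get_image(n); cv2.imwrite(f"pics/{n}0.png",cv2.resize(im["color"][:,:,::-1],(800,600),interpolation=cv2.INTER_CUBIC))
    print(n,im["fx"],im["fy"],im["cx"],im["cy"],im["rvec"],im["tvec"])
print(telemetry.get_state())
E
```

```text
pics
scene 355.50306722307073 355.50306722307073 253.3718888097782 191.60062437874092 [ 0.83049692  2.42369226 -1.21418409] [ 0.45324064 -0.07969462  1.20761824]
top 484.5419871743072 484.5419871743072 261.9235469309676 188.10121891115202 [ 2.14626208 -2.1816416   0.12608201] [-0.10459455  0.50652118  1.57293497]
{'clock': 0.1, 'joints': array([ 1.49760291e+00,  3.85474321e-01,  6.76118430e-03, -4.15504777e-04,
       -1.19404372e+00, -2.58599987e-01]), 'joint_vel': array([ 0.00037282, -0.00241825,  0.00221961,  0.00205595,  0.00097014,
        0.00091321]), 'joint_efforts': array([-1.93455157e-04, -3.91688025e+01,  1.87938255e+01,  4.23190042e+00,
        1.35405376e-02, -6.59485795e-05]), 'tcp_pos': array([0.20340482, 0.59040992, 0.2295746 ]), 'orientation': array([ 3.09646038e+00, -5.18701502e-01, -3.18775356e-04]), 'contact_force': array([-0.21651074, -0.17337934, -0.57403729]), 'torque': array([-0.00887984,  0.04285342,  0.02377347]), 'gripper_force': 0.0, 'grip_width': 0.9986650252574554}
```

View pics/scene0.png

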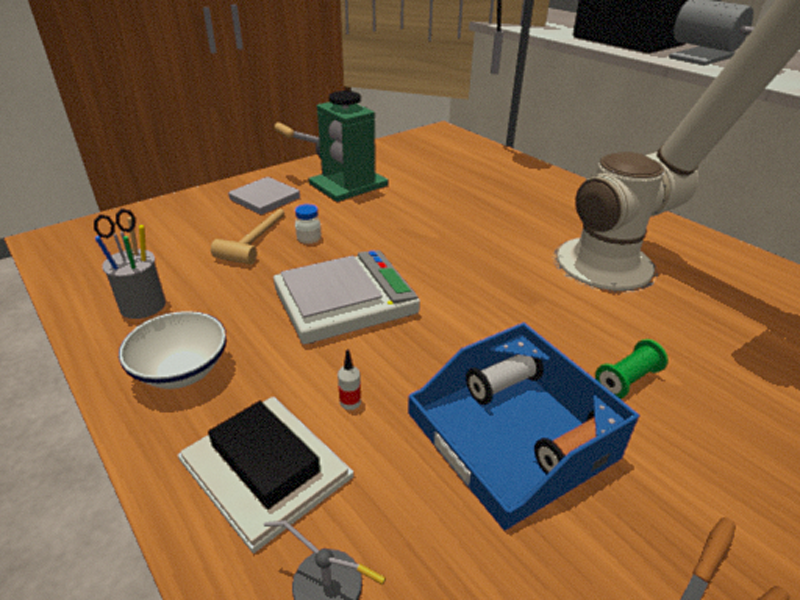

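View pics/top0.png

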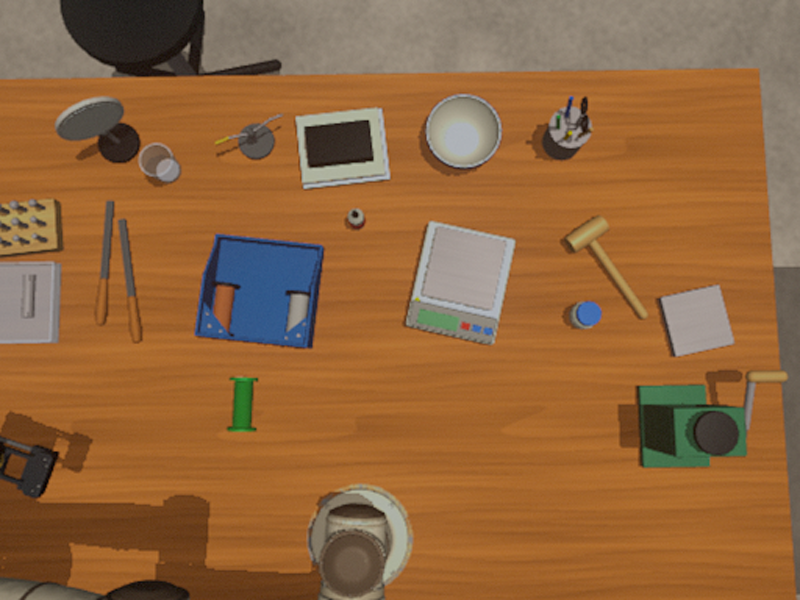

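The top view shows the bin at about (262,290). Three things could be the copper spool:
- The orange-brown spool at (224,307), in the bin's image-left rear corner (world +y, under plate_right).
- The silver spool at (297,310).
- The green look-alike at (243,405), outside the bin.

The copper-coloured one in the bin with black flanges fits the description. The scale is at (460,282) and the glue bottle at (356,218). I'll confirm with enlarged crops.

Run:
```python
from plant import eyes
import cv2, numpy as np
im=eyes.get_image("top")["color"][:,:,::-1]
a=cv2.resize(im[145:227,118:216],(784,656),interpolation=cv2.INTER_CUBIC)[:600]
cv2.imwrite("pics/binc.png",a)
```

```text
(no output)
```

View pics/binc.png

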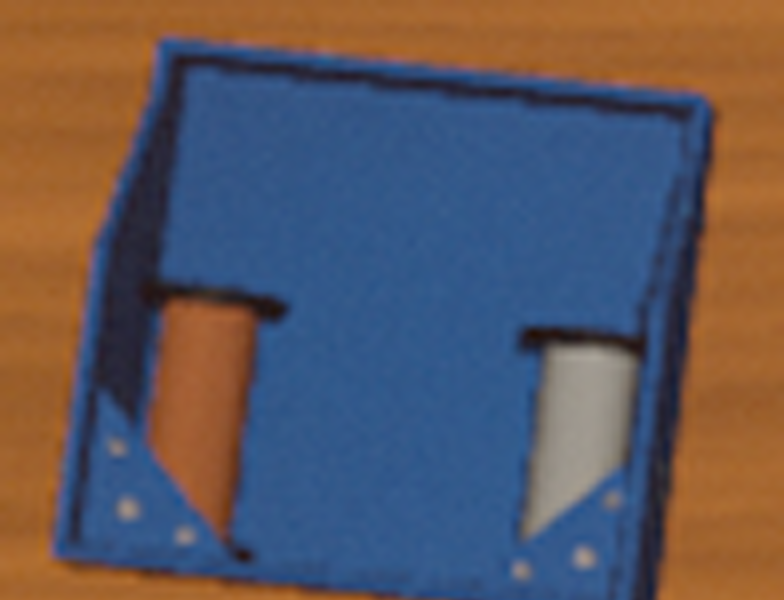

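The crop confirms it: orange copper wire with black flanges in the image-left rear corner. Its front flange runs from (145,290) to (285,308), and its rear end is under the plate (hypotenuse from (100,385) to (228,552)). The silver spool is at the right.

```bash
cat > h.py <<'E'
from plant import env, claw, telemetry, eyes
import cv2, numpy as np
from scipy.optimize import least_squares
from scipy.spatial.transform import Rotation as R
def proj(P,im):
    K=np.array([[im["fx"],0,im["cx"]],[0,im["fy"],im["cy"]],[0,0,1]])
    return cv2.projectPoints(np.float64(P),np.float64(im["rvec"]),np.float64(im["tvec"]),K,None)[0][:,0]
def back(uv,z,im):
    M=cv2.Rodrigues(np.float64(im["rvec"]))[0]; c=-M.T@im["tvec"]
    d=M.T@[(uv[0]-im["cx"])/im["fx"],(uv[1]-im["cy"])/im["fy"],1]
    return c+d*(z-c[2])/d[2]
def w(p,q):  # pose x,y,yaw -> world
    c,s=np.cos(p[2]),np.sin(p[2]); q=np.atleast_2d(q)
    return np.c_[p[0]+c*q[:,0]-s*q[:,1],p[1]+s*q[:,0]+c*q[:,1],q[:,2]]
def fit(P,uv,im,x0):
    s=least_squares(lambda p:(proj(w(p,P),im)-uv).ravel(),x0,loss="soft_l1"); return s.x,np.abs(s.fun).round(1)
def ori(zdir,ydir):
    z=np.array(zdir,float);z/=np.linalg.norm(z); y=np.array(ydir,float); y-=z*(y@z); y/=np.linalg.norm(y)
    return R.from_matrix(np.c_[np.cross(y,z),y,z]).as_rotvec()
E
python3 - <<'E'
from h import *
im=eyes.get_image("top")
P=np.array([[-109,-114,39],[-109,114,39],[109,-114,89],[-15,-114,89],[40,-110,70],[105,-45,70],[40,110,70]])/1e3
uv=(np.array([[162,40],[712,97],[57,557],[98,240],[100,385],[228,552],[630,462]])+.5)/8-.5+[118,145]
b,r=fit(P,uv,im,[.55,.2,np.pi]); print("bin",b,r.reshape(-1,2).tolist())
Q=np.array([[-75,-75],[-75,75],[75,-75],[75,75]])/1e3; Q=np.c_[Q,np.full(4,.056)]
# display on -x side(towards robot); image right= world -y
uq=(np.array([[422,300],[490,311],[440,230],[508,240]])+.5)/1.5625-.5
Q[:,1]*=-1
s,r=fit(Q,uq,im,[.55,-.2,0]); print("scale",s,r.tolist())
f=back((np.array([215,297])+.5)/8-.5+[118,145],.064,im); print("flange top",f)
c,sn=np.cos(b[2]),np.sin(b[2]);d=f[:2]-b[:2]; print("in bin",c*d[0]+sn*d[1],-sn*d[0]+c*d[1])
g=back((np.array([356,218])+.5)/1.5625-.5,.1,im);print("glue",g)
# ik check for placing, tool horizontal
for a in np.radians(range(-120,121,20)):
    zd=[np.cos(a),np.sin(a),0]; yd=[-np.sin(a),np.cos(a),0]
    for sg in (1,-1):
        q=env.solve_ik([s[0],s[1],.115],ori(zd,sg*np.array(yd)))
        q2=env.solve_ik(np.array([s[0],s[1],.115])-.11*np.array(zd),ori(zd,sg*np.array(yd)))
        print(round(np.degrees(a)),sg,None if q is None else np.round(q,2),q2 is not None)
E
```

```text
bin [0.51640755 0.19789145 3.00138877] [[0.2, 0.4], [0.3, 0.8], [1.1, 0.8], [0.2, 0.3], [0.3, 0.0], [0.7, 1.7], [1.2, 1.2]]
scale [ 0.55034566 -0.22964032 -0.21583782] [0.5, 1.3, 2.4, 0.8, 2.0, 1.0, 0.6, 1.6]
flange top [0.52780998 0.26713945 0.064     ]
in bin -0.0016134832629503201 -0.0701619300069224
glue [ 0.65517556 -0.00573893  0.1       ]
-120 1 [ 0.19  0.95 -0.34  0.88 -1.75  1.78] True
-120 -1 [ 0.19  0.95 -0.34  0.88 -1.75 -1.36] True
-100 1 [ 0.2   0.86 -0.65  1.19 -1.59  1.63] True
-100 -1 [ 0.2   0.86 -0.65  1.19 -1.59 -1.52] True
-80 1 [ 0.11  0.8  -0.91  1.64 -1.58  1.43] True
-80 -1 [ 0.11  0.8  -0.91  1.64 -1.58 -1.71] True
-60 1 None False
-60 -1 None False
-40 1 None False
-40 -1 None False
-20 1 [-0.91  0.91 -0.89 -2.57 -1.77  1.69] False
-20 -1 [-0.91  0.91 -0.89 -2.57 -1.77 -1.45] False
0 1 [-1.    0.81 -0.63 -2.14 -1.5   1.46] True
0 -1 [-1.    0.81 -0.63 -2.14 -1.5  -1.68] True
20 1 [-0.97  0.78 -0.37 -1.8  -1.47  1.16] True
20 -1 [-0.97  0.78 -0.37 -1.8  -1.47 -1.98] True
40 1 [-0.91  0.81 -0.13 -1.54 -1.59  0.94] True
40 -1 [-0.91  0.81 -0.13 -1.54 -1.59 -2.2 ] True
60 1 [-0.83  0.88  0.11 -1.36 -1.79  0.79] True
60 -1 [-0.83  0.88  0.11 -1.36 -1.79 -2.35] True
80 1 [-0.73  0.97  0.35 -1.22 -2.02  0.7 ] True
80 -1 [-0.73  0.97  0.35 -1.22 -2.02 -2.44] True
100 1 [-0.63  1.05  0.56 -1.12 -2.26  0.66] True
100 -1 [-0.63  1.05  0.56 -1.12 -2.26 -2.49] True
120 1 [-0.51  1.13  0.74 -1.   -2.48  0.68] True
120 -1 [-0.51  1.13  0.74 -1.   -2.48 -2.46] True
```

```bash
cat >> h.py <<'E'
B=np.array([0.5164,0.1979,3.0014]); S=np.array([0.5503,-0.2296,-0.2158])
bx=np.array([np.cos(B[2]),np.sin(B[2]),0]); by=np.array([-bx[1],bx[0],0])
def best(p,z,y):  # orientation of the two equivalent grasps with least joint travel
    j=telemetry.get_state()["joints"]; o=[ori(z,y),ori(z,-np.array(y))]
    q=[env.solve_ik(p,k) for k in o]; c=[9e9 if k is None else np.abs(k-j).max() for k in q]
    i=int(np.argmin(c)); return o[i],q[i]
E
python3 - <<'E'
from h import *
p=w(B,[-.003,-.076,.16])[0]
o,q=best(p,[0,0,-1],bx); print(p,q)
env.goto(p,o); print(telemetry.get_state()["clock"],telemetry.get_state()["tcp_pos"])
im=eyes.get_image("wrist"); np.savez("w1.npz",**im)
cv2.imwrite("pics/w1.png",cv2.resize(im["color"][:,:,::-1],(800,600),interpolation=cv2.INTER_CUBIC))
for n,q in dict(flangefront=[-.0065,-.079,.064],mid=[-.003,-.079,.064],plate1=[.040,-.11,.07],plate2=[.105,-.045,.07],frontL=[-.105,-.11,.039]).items(): print(n,(proj(w(B,q),im)[0]*1.5625).round())
E
```

```text
[0.52999034 0.27273517 0.16      ] [ 0.74668154  0.39371485 -0.16562311  0.         -1.01145837 -0.88687419]
1.8917 [0.52981943 0.273706   0.16024065]
flangefront [390. 305.]
mid [396. 305.]
plate1 [466. 357.]
plate2 [588. 252.]
frontL [245. 337.]
```

View pics/w1.png

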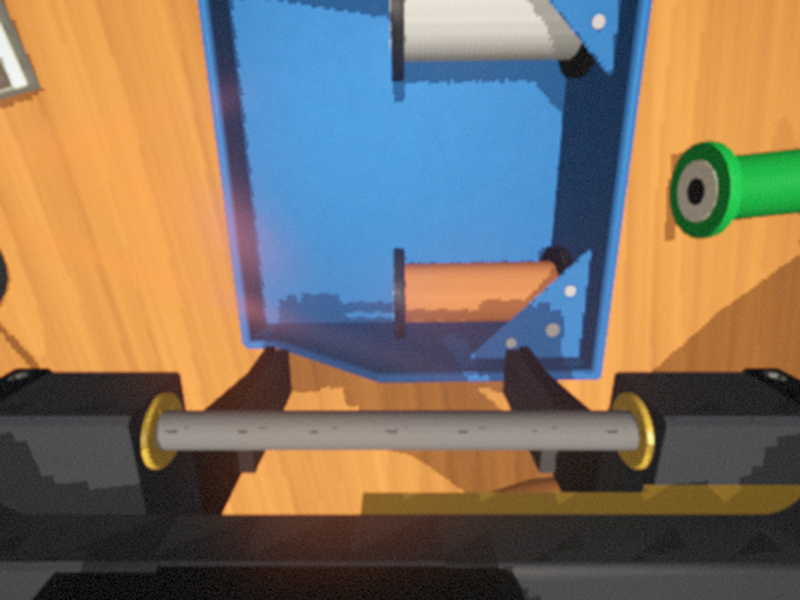

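The wrist view shows the copper spool's front flange as a dark strip at x≈394–404, y≈248–335, with the plate tips at (472,357) and (590,252). The bin fit holds to about 2 mm; the flange sits roughly 2 mm nearer the rear wall than predicted. Next I pinch the top of the front flange and draw it straight out.

Run:
```python
from h import *
claw.command_gripper(0.46,30)
P=lambda x,y,z: w(B,[x,y,z])[0]
env.servo_line(P(-.0008,-.074,.09))
print(env.servo_line(P(-.0008,-.074,.0642),max_speed=.05,until_force=8))
s=telemetry.get_state(); print(s["tcp_pos"],s["contact_force"],s["clock"])
if s["tcp_pos"][2]<.068:
    claw.command_gripper(0.0,30); s=telemetry.get_state(); print(s["grip_width"],s["gripper_force"],s["contact_force"])
    if s["grip_width"]>.05:
        print(env.servo_line(P(-.012,-.074,.0642),max_speed=.04,until_force=20)); s=telemetry.get_state(); print(s["contact_force"],s["grip_width"])
im=eyes.get_image("wrist"); cv2.imwrite("pics/w2.png",cv2.resize(im["color"][:,:,::-1],(800,600),interpolation=cv2.INTER_CUBIC)); print(s["clock"])
```

```text
False
[0.52762823 0.27112283 0.06408663] [-0.19884254  0.68943315  0.20774369] 4.25
0.07425322557488946 29.984201788902283 [ 1.04584892 -1.50700013  0.17871496]
False
[-6.24545558  1.30314763  5.089233  ] 0.07299864210482689
5.3583
```

View pics/w2.png

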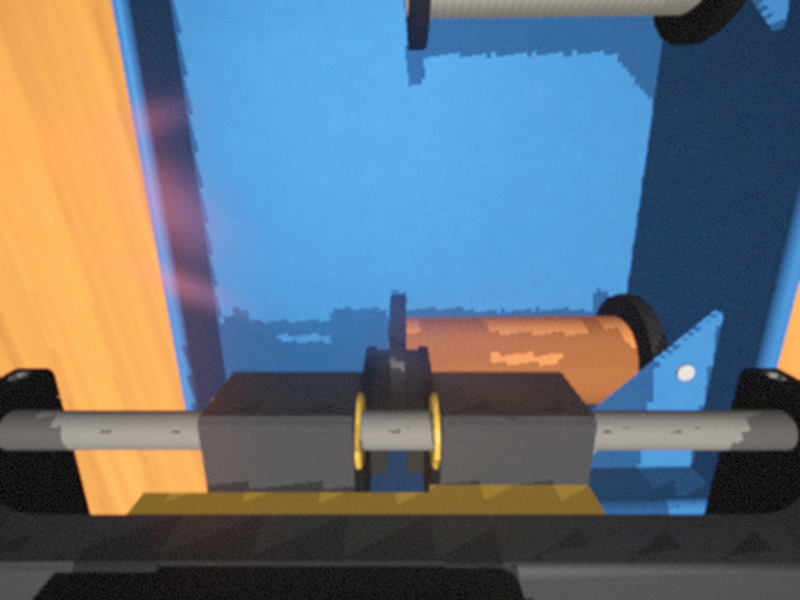

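The picture shows the pinch on the front flange at (398,330). The spool is sliding out, with a gap opening behind the rear flange at (635,330). Pull force is about 6 N, with about 5 N of down-press. I'll ease that by about 0.8 mm and carry on, then shift sideways.

Run:
```python
from h import *
P=lambda x,y,z: w(B,[x,y,z])[0]
def st(t):
    s=telemetry.get_state(); print(t,round(s["clock"],2),s["tcp_pos"].round(4),s["contact_force"].round(1),round(s["grip_width"],3))
for x in (-.03,-.055,-.078): 
    print(env.servo_line(P(x,-.074,.065),max_speed=.05,until_force=15)); st(x)
print(env.servo_line(P(-.078,-.034,.065),max_speed=.05,until_force=18)); st("lat")
claw.command_gripper(0.5,30); env.servo_line(P(-.078,-.034,.20),max_speed=.2)
p=P(-.03,-.075,.20); o,q=best(p,[0,0,-1],by); env.goto(p,o); st("up")
im=eyes.get_image("wrist"); np.savez("w3.npz",**im)
cv2.imwrite("pics/w3.png",cv2.resize(im["color"][:,:,::-1],(800,600),interpolation=cv2.INTER_CUBIC))
```

```text
False
-0.03 5.92 [0.5566 0.2668 0.0645] [ 0.5  0.1 -2.9] 0.078
False
-0.055 6.57 [0.5824 0.2637 0.0654] [ 0.6 -0.9 -1.4] 0.072
False
-0.078 7.17 [0.605  0.2603 0.0654] [ 0.5 -0.6 -2.6] 0.076
False
lat 8.12 [0.5982 0.2206 0.0649] [ 0.2  1.2 -3. ] 0.073
up 11.17 [0.5565 0.2678 0.1993] [-0.1  0.5  1.2] 0.501
```

View pics/w3.png

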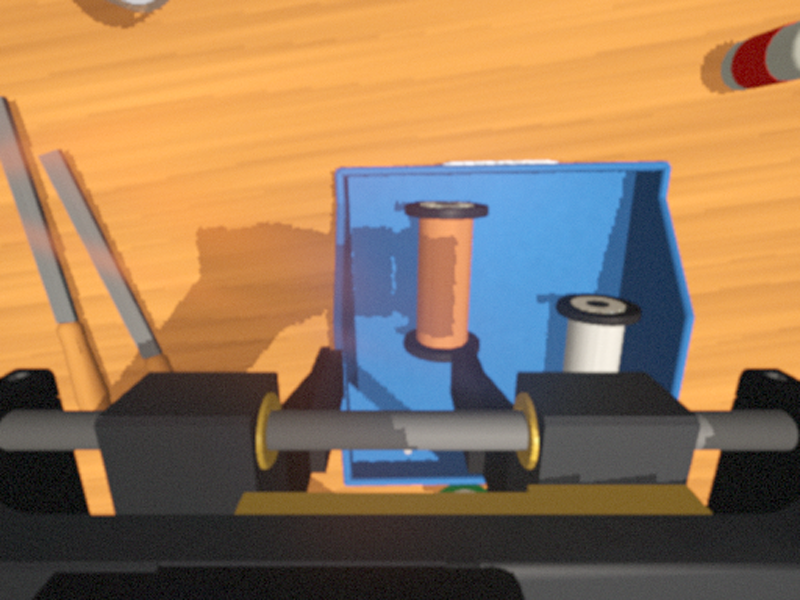

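The spool is out from under the plate. Its front flange is at (446,209), rear flange at (442,346), and the wire's centreline runs from (447,218) to (442,345). The silver spool at (598,310) is undisturbed.

Run:
```python
from h import *
im=dict(np.load("w3.npz"))
for uv,z in (((446,209),.05),((442,340),.05),((447,220),.04),((442,335),.04),((598,303),.05)):
    f=back((np.array(uv)+.5)/1.5625-.5,z,im); d=f-[B[0],B[1],0]; print(uv,(bx@d).round(4),(by@d).round(4))
j=telemetry.get_state()["joints"]
p0=w(B,[-.0225,-.035,.031])[0]
o,q=best(p0,[0,0,-1],by); print(q)
for a in (-15,0,10,20):
    A=np.radians(a); zd=np.array([np.cos(A),np.sin(A),0]); yd=[-zd[1],zd[0],0]
    for h in (.111,.2,.3):
        o,q=best([S[0],S[1],h],zd,yd); print(a,h,q)
```

```text
(446, 209) -0.0799 -0.0417
(442, 340) 0.0163 -0.0414
(447, 220) -0.0712 -0.0396
(442, 335) 0.0163 -0.0405
(598, 303) -0.0127 0.0708
[ 6.73641545e-01  5.37210561e-01 -3.11267036e-01  8.88178420e-16
 -7.22318730e-01  7.56962128e-01]
-15 0.111 [-0.94559002  0.89906304 -0.82603605 -2.45194196 -1.69021887 -1.47285106]
-15 0.2 [-0.94548438  0.58168333 -0.82974062 -2.45165432 -1.44745269  1.46961377]
-15 0.3 [-0.92116815  0.23566433 -0.73505612 -2.38755089 -1.10813512  1.17386319]
0 0.111 [-0.99579497  0.8206566  -0.63179844 -2.14259907 -1.506544    1.47134825]
0 0.2 [-0.98638986  0.55091357 -0.62884869 -2.11966723 -1.35893581  1.23961555]
0 0.3 [-0.95613825  0.26735326 -0.55359379 -2.04759881 -1.16687915  0.92038286]
10 0.111 [-0.992256    0.79259957 -0.5004925  -1.96087372 -1.46281709  1.31444331]
10 0.2 [-0.98232805  0.55566177 -0.49883364 -1.93573645 -1.37090755  1.09149847]
10 0.3 [-0.9594117   0.30969397 -0.43873098 -1.87845329 -1.25557877  0.79769931]
20 0.111 [-0.9727473   0.78595525 -0.37267473 -1.79968005 -1.47192118  1.17000423]
20 0.2 [-0.96575757  0.57700939 -0.37322574 -1.78058168 -1.42303319  0.96581954]
20 0.3 [-0.95227785  0.36175911 -0.32400681 -1.74393369 -1.363286    0.70383924]
```

Run:
```python
from h import *
P=lambda x,y,z: w(B,[x,y,z])[0]
def st(t):
    s=telemetry.get_state(); print(t,round(s["clock"],2),s["tcp_pos"].round(4),s["contact_force"].round(1),s["torque"].round(2),round(s["grip_width"],3),round(s["gripper_force"],1)); return s
claw.command_gripper(.72,40)
env.servo_line(P(-.0265,-.040,.12))
print(env.servo_line(P(-.0265,-.040,.031),max_speed=.06,until_force=8)); s=st("down")
if s["tcp_pos"][2]<.034:
    claw.command_gripper(0,40); s=st("grip")
    if s["grip_width"]>.4:
        env.servo_line(P(-.0265,-.040,.06),max_speed=.05); st("lift")
        env.servo_line(P(-.0265,-.040,.28),max_speed=.15); st("up")
im=eyes.get_image("scene"); cv2.imwrite("pics/s4.png",cv2.resize(im["color"][:,:,::-1],(800,600),interpolation=cv2.INTER_CUBIC))
```

```text
False
down 14.25 [0.5485 0.234  0.0315] [-0.3  0.1  0.3] [ 0.   -0.07  0.03] 0.721 0.0
grip 14.8 [0.5482 0.2337 0.0311] [ 0.2 -0.1  1.8] [-0.24  0.01 -0.02] 0.448 40.0
lift 15.53 [0.5479 0.2337 0.0599] [-0.9  0.1 -4.7] [-0.1   0.01  0.02] 0.451 40.0
up 17.15 [0.5477 0.2336 0.2788] [ 0.9 -0.4 -5. ] [ 0.01 -0.    0.03] 0.448 40.0
```

View pics/s4.png

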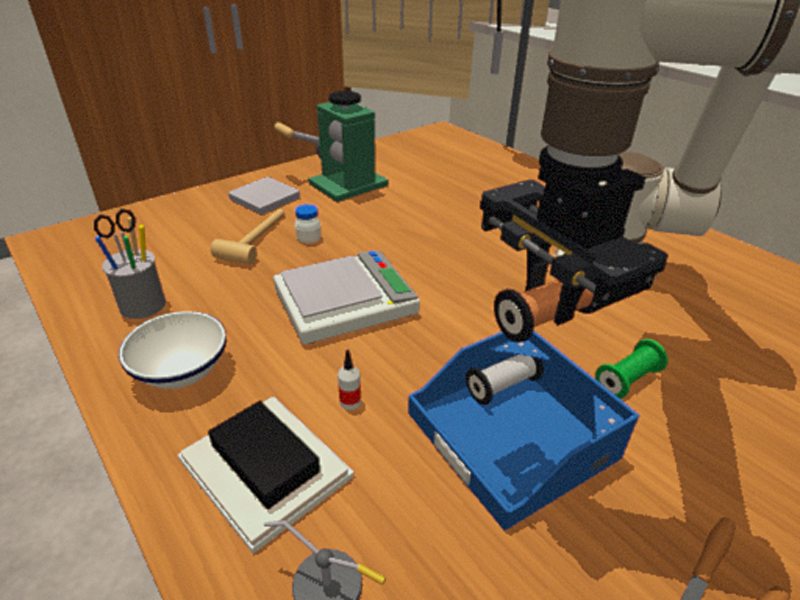

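The spool is held level at (545,305), clear of the bin. The silver spool is still in the bin, and the bottle and scale are untouched. Now I turn the tool to horizontal and go above the pan.

Run:
```python
from h import *
def st(t):
    s=telemetry.get_state(); print(t,round(s["clock"],2),s["tcp_pos"].round(4),s["joints"].round(2),s["contact_force"].round(1),round(s["grip_width"],3)); return s
A=np.radians(10); zd=np.array([np.cos(A),np.sin(A),0]); yd=np.array([-zd[1],zd[0],0])
p=np.array([S[0],S[1],.28])+zd*.003   # spool axis is ~3 mm behind the TCP
Rn=R.from_rotvec(telemetry.get_state()["orientation"])
oo=min((ori(zd,yd),ori(zd,-yd)),key=lambda o:(R.from_rotvec(o)*Rn.inv()).magnitude())
try: env.servo_line(p,oo,max_speed=.10); print("line")
except env.PlanningError as e:
    print(e)
    try:
        env.servo_line([.50,0,.30],max_speed=.15); env.servo_line(p,oo,max_speed=.06); print("line2")
    except env.PlanningError as e:
        print(e); o,q=best(p+[0,0,.02],zd,yd); print(q)
st("x")
im=eyes.get_image("scene"); cv2.imwrite("pics/s5.png",cv2.resize(im["color"][:,:,::-1],(800,600),interpolation=cv2.INTER_CUBIC))
```

```text
the arm cannot follow that straight line within its joint ranges
the arm cannot follow that straight line within its joint ranges
[-0.95381451  0.311632   -0.43584642 -1.88237467 -1.25138228  0.79806633]
x 18.95 [5.002e-01 5.000e-04 2.998e-01] [ 0.33  0.13 -0.17 -0.   -1.28  1.11] [-0.4 -0.3 -5.2] 0.447
```

View pics/s5.png

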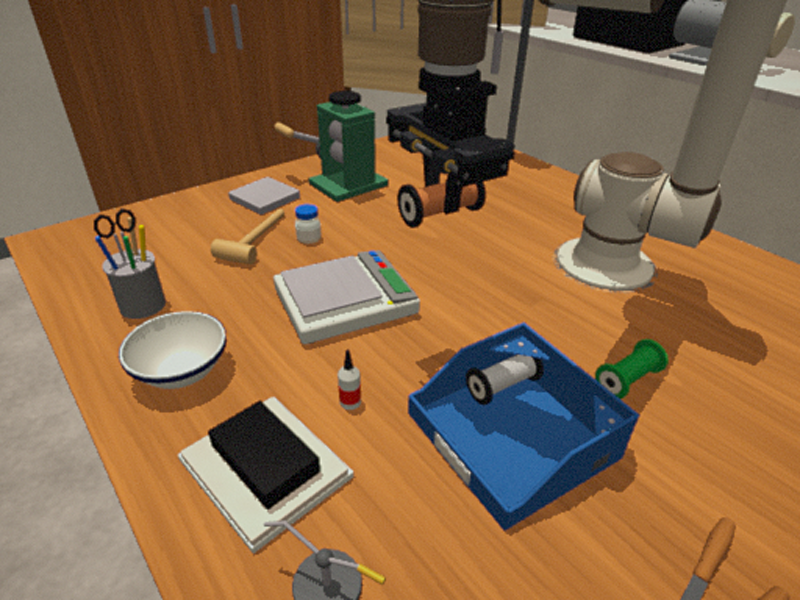

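The spool is held at (440,200), above the open bench between bin and scale, with nothing else disturbed. The straight line with reorientation is infeasible, so I use a joint move at greater height.

Run:
```python
from h import *
def st(t):
    s=telemetry.get_state(); print(t,round(s["clock"],2),s["tcp_pos"].round(4),s["joints"].round(2),s["contact_force"].round(1),round(s["grip_width"],3)); return s
A=np.radians(10); zd=np.array([np.cos(A),np.sin(A),0]); yd=np.array([-zd[1],zd[0],0])
p=np.array([S[0],S[1],.35])+zd*.003
env.servo_line([.50,0,.36],max_speed=.15)
o,q=best(p,zd,yd); print(q)
j=telemetry.get_state()["joints"]
for k in (.25,.5,.75,1):
    env.move_joints(j+k*(q-j)); s=st(k)
    if s["tcp_pos"][2]<.24 or np.abs(s["contact_force"]).max()>15: print("stop"); break
else:
    env.servo_line([p[0],p[1],.2],max_speed=.15); st("low")
im=eyes.get_image("scene"); cv2.imwrite("pics/s6.png",cv2.resize(im["color"][:,:,::-1],(800,600),interpolation=cv2.INTER_CUBIC))
```

```text
[-0.93690666  0.20714757 -0.38574523 -1.84045495 -1.19426136  0.6445713 ]
0.25 20.07 [ 0.4518 -0.0102  0.2722] [ 0.01  0.13 -0.14 -0.46 -1.36  0.99] [ 0.5  0.8 -4.2] 0.45
0.5 20.58 [ 0.462  -0.0072  0.256 ] [-0.3   0.15 -0.22 -0.92 -1.31  0.88] [ 0.3  0.6 -4.6] 0.45
0.75 21.1 [ 0.5188 -0.0659  0.2905] [-0.62  0.18 -0.3  -1.38 -1.25  0.76] [-0.3  0.8 -5.3] 0.452
1 21.82 [ 0.5536 -0.2272  0.3499] [-0.93  0.21 -0.39 -1.84 -1.19  0.64] [ 0.3  0.6 -5.4] 0.448
low 22.97 [ 0.5537 -0.2291  0.201 ] [-0.98  0.56 -0.49 -1.94 -1.37  1.09] [ 0.1  0.2 -4.7] 0.452
```

View pics/s6.png

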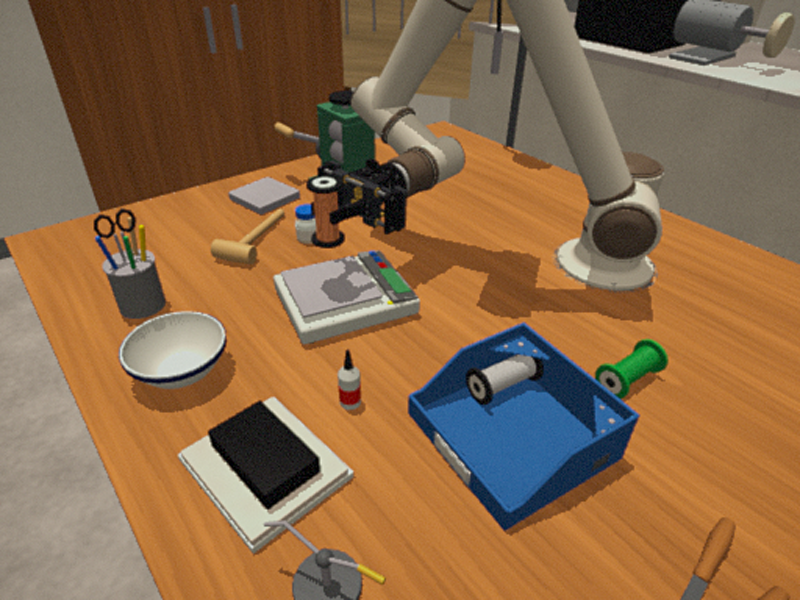

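The spool hangs upright at (325,210) above the pan; its shadow is at (355,280). Before lowering, I check the arm's wrist bend at (370,100) for clearance from the green press by intersecting its viewing ray with the arm plane.

Run:
```python
from h import *
im=eyes.get_image("scene"); t=eyes.get_image("top")
M=cv2.Rodrigues(np.float64(im["rvec"]))[0]; c=-M.T@im["tvec"]
for uv in ((365,100),(460,155),(440,160)):
    for off in (-.16,0,.16):
        d=back((np.array(uv)+.5)/1.5625-.5,.1,im)-c; n=np.array([np.sin(.98),np.cos(.98),0])
        k=(off-n@c)/(n@d); print(uv,off,(c+k*d).round(3))
for uv,z in (((640,385),.02),((705,385),.02),((715,433),.25),((640,465),.02),((745,405),.2),((585,315),.075)): print("press/jar",uv,back((np.array(uv)+.5)/1.5625-.5,z,t).round(3))
T=t["color"][150:384,200:512,::-1]
cv2.imwrite("pics/t7.png",cv2.resize(T,(800,600),interpolation=cv2.INTER_CUBIC))
```

```text
(365, 100) -0.16 [ 0.207 -0.596  0.239]
(365, 100) 0 [ 0.306 -0.456  0.291]
(365, 100) 0.16 [ 0.405 -0.316  0.342]
(460, 155) -0.16 [ 0.072 -0.395  0.134]
(460, 155) 0 [ 0.188 -0.281  0.199]
(460, 155) 0.16 [ 0.304 -0.166  0.264]
(440, 160) -0.16 [ 0.099 -0.435  0.115]
(440, 160) 0 [ 0.212 -0.316  0.182]
(440, 160) 0.16 [ 0.324 -0.196  0.249]
press/jar (640, 385) [ 0.306 -0.594  0.02 ]
press/jar (705, 385) [ 0.304 -0.73   0.02 ]
press/jar (715, 433) [ 0.221 -0.653  0.25 ]
press/jar (640, 465) [ 0.141 -0.585  0.02 ]
press/jar (745, 405) [ 0.268 -0.732  0.2  ]
press/jar (585, 315) [ 0.451 -0.471  0.075]
```

View pics/t7.png

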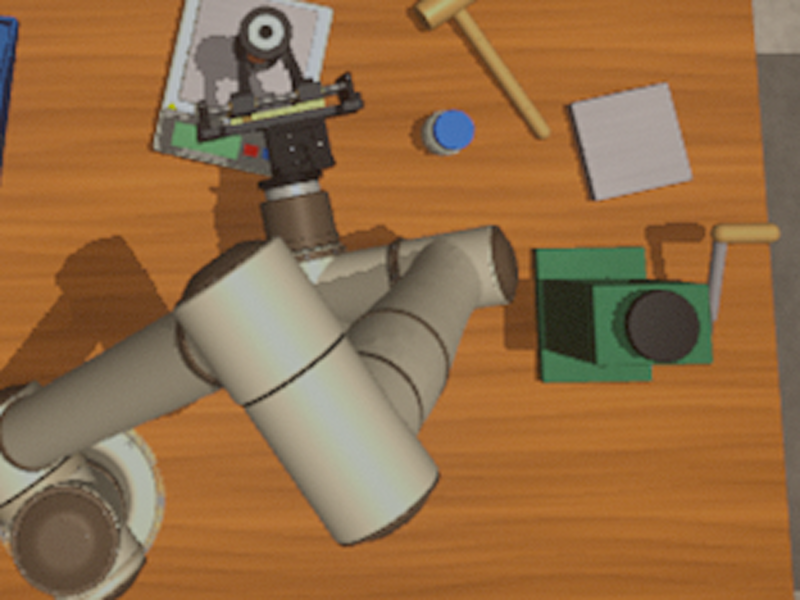

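The top view shows the spool over the pan at (265,32). The wrist bend at (510,265) clears the press (x>540) and the jar at (453,130). The line is straight down with fixed orientation, so those gaps stay. Lowering now.

Run:
```python
from h import *
def st(t):
    s=telemetry.get_state(); print(t,round(s["clock"],2),s["tcp_pos"].round(4),s["contact_force"].round(1),s["torque"].round(2),round(s["grip_width"],3)); return s
p=telemetry.get_state()["tcp_pos"].copy(); A=np.radians(10); zd=np.array([np.cos(A),np.sin(A),0])
x,y=S[0]+.003*zd[0],S[1]+.003*zd[1]
env.servo_line([x,y,.122],max_speed=.08); env.pause(.2); st("near")
print(env.servo_line([x,y,.107],max_speed=.012,until_force=3)); s=st("touch")
for k in range(2):
    env.pause(.2)
s=st("settle")
if abs(s["tcp_pos"][2]-.111)<.004:
    claw.command_gripper(.75,40); env.pause(.2); s=st("open")
    env.servo_line(s["tcp_pos"]-.09*zd,max_speed=.06); st("back")
    t=eyes.get_image("top"); np.savez("t8.npz",**t); wv=eyes.get_image("wrist"); np.savez("w8.npz",**wv); sc=eyes.get_image("scene"); np.savez("s8.npz",**sc)
    # numeric check: orange wire and its axis in the scene image vs. an upright spool on the pan
    for nm,im in (("scene",sc),("wrist",wv)):
        h=cv2.cvtColor(im["color"],cv2.COLOR_RGB2HSV); pr=proj([[S[0],S[1],.063],[S[0],S[1],.111],[S[0],S[1],.159]],im); print(nm,"pred",pr.round(1).tolist())
        print(im["color"][tuple(pr[1].astype(int)[::-1])] if (pr[1]>0).all() and pr[1][0]<512 and pr[1][1]<384 else "out")
```

```text
near 24.44 [ 0.5533 -0.2291  0.1227] [-0.1 -0.7 -5.2] [-0.65  3.56 -0.06] 0.448
True
touch 25.32 [ 0.5532 -0.229   0.1113] [-0.4 -0.2  4.2] [-0.33  0.92  0.02] 0.451
settle 25.73 [ 0.5532 -0.2289  0.1112] [-0.2 -0.2  5.4] [-0.22  0.26 -0.03] 0.451
open 26.68 [ 0.5528 -0.2287  0.1087] [ 0.  -0.1  0.4] [-0.29  1.97  0.04] 0.747
back 28.33 [ 0.4644 -0.2442  0.1087] [-0.3  0.8 -0.6] [-0.38  1.97  0.02] 0.748
scene pred [[212.1, 177.5], [211.2, 163.5], [210.2, 148.7]]
[127  72  32]
wrist pred [[252.3, 146.3], [252.6, 199.3], [252.8, 246.8]]
[160 106  73]
```

Viewing budget is spent, so I check the placement numerically from the saved images: flange ring in the top view, and wire silhouette in the wrist view.

Run:
```python
from h import *
t=dict(np.load("t8.npz")); wv=dict(np.load("w8.npz"))
pt=proj([[S[0],S[1],.166],[S[0],S[1],.056]],t); print("top pred",pt.round(1).tolist())
u,v=pt[0].astype(int); g=cv2.cvtColor(t["color"],cv2.COLOR_RGB2GRAY); roi=g[v-16:v+17,u-16:u+17]
m=(roi<55).astype(np.uint8); n,l,st,c=cv2.connectedComponentsWithStats(m); 
for i in range(1,n):
    if st[i,4]>15:
        uv=c[i]+[u-16,v-16]; print(st[i].tolist(),"centre world @.166",back(uv,.166,t).round(4))
h=cv2.cvtColor(wv["color"],cv2.COLOR_RGB2HSV)
pr=proj([[S[0],S[1],.063],[S[0],S[1],.159]],wv)
for r in np.linspace(pr[0,1]+5,pr[1,1]-5,6).astype(int):
    ok=np.where((h[r,150:360,1]>110)&(h[r,150:360,0]<18))[0]+150
    runs=np.split(ok,np.where(np.diff(ok)>2)[0]+1); k=[x for x in runs if len(x) and x[0]-4<=252<=x[-1]+4]
    print(r,[(int(x[0]),int(x[-1])) for x in k])
print(telemetry.get_state()["contact_force"])
```

```text
top pred [[300.2, 167.5], [297.5, 172.7]]
[6, 19, 6, 11, 28] centre world @.166 [ 0.526  -0.2041  0.166 ]
151 []
169 [(232, 274)]
187 [(233, 274)]
205 [(233, 274)]
223 [(234, 273)]
241 [(233, 274)]
[-1.06670719 -0.36607238 -0.34506385]
```

The wire silhouette is straight and centred, columns 233–274 over its whole height against 252.7 predicted. The spool stands upright at the pan centre with the gripper clear, so I hand in.

```bash
python3 -c "
from plant import env
print(env.finish_job())"
```

```text
the job is handed in; nothing more can be done
None
```

The copper spool was drawn out from under the plate and lifted out, and now stands upright near the middle of the scale's pan, released, with the silver spool left in the bin; I handed the job in at about 28 s and confirmed the final placing from image measurements because my picture views were used up.

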